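Put the solder reel away in the reel rack

TASK

Lift the full solder reel straight up off the spindle of its stand and set it down flat, without dropping it, on the open apron in front of the reel rack, and let go of it. Then push it in under the rack's two overhanging lips until it has shoved the reel already in there up against the back stop and sits tight against it. Finally swing the rack's gate bar fully shut across the mouth, and leave the loose things lying around the work where they are.

Things in the scene. Friction and masses are not known exactly. Their poses are not given: they have to be found in the camera images.
- reel: The reel to put away, on the spindle at the start: full solder reel, a cylinder 64 mm in diameter, 40 mm high; 5 mm black flanges at both ends, silvery wire wound almost flush between them (63 mm); 20 mm bore along its z axis; 0.2 to 0.35 kg. Origin: centre of its underside, z up. Can be gripped across its rim from above.
- stored_reel: An identical reel already standing in the rack's channel, somewhere short of the back stop and free to slide. Origin: centre of its underside, z up.
- stand: Fixed spindle stand: dark steel base plate 100 x 100 mm, 10 mm thick, on which the reel rests, with an upright steel spindle 14 mm in diameter in its middle, rising 54 mm above the plate (14 mm above the reel's top). Origin: centre of the plate's underside, z up.
- rack: Fixed reel rack of grey sheet steel. Origin: on the bench under the middle of its channel's mouth; +x points into the channel (the way to push), y across, z up. A flat floor 3 mm thick, 80 mm wide runs from x = -100 to +160 mm. From x = -100 to 0 it is an open apron without walls; from x = 0 to the back stop at x = 156 mm it is the channel. Smooth paint: friction about 0.3.
- mouth (a point): Middle of the channel's mouth, on the floor's upper face (rack x = 0). The channel is 72 mm wide inside, its walls 4 mm thick. An in-turned lip tops each wall, underside 48 mm and top 52 mm above the bench; between the lips an open slot 50 mm wide runs the whole length, in which closed fingers can travel. With both reels home their axes are at rack x = 124 mm (stored) and 60 mm (new).
- apron (a point): Middle of the apron's upper face, rack x = -50 mm, y = 0, 3 mm above the bench: a good place to set the reel down.
- gate (a joint): Gate bar angle (rad) about an upright pivot at rack x = -8, y = +48 mm: 0 open, 2.618 shut (end stop), growing counter-clockwise seen from above. In the rack's frame the bar points from the pivot at 2.094 + joint rad counter-clockwise from +x: outwards when open, along -y across the mouth when shut. It starts open or up to 0.3. Light friction (0.03 N m), stays where left, no catch.
- gate_tip (a point): Axis of the upright end pin of the gate bar, 91 mm from the pivot, at the bar's mid-height, 32 mm above the bench. The bar is steel, 8 mm thick, 16 mm tall (24 to 40 mm above the bench); the pin is 10 mm in diameter, from 22 to 67 mm above the bench. Push the bar from the side with a finger.
- drive: Bystander: loose aluminium disk drive, 100 x 70 x 10 mm, lying on the bench. Origin: centre of its underside.
- screwdriver: Bystander: loose screwdriver with an orange handle, about 200 mm long, lying on the bench. Origin: its underside, near the middle.
- flux_jar: Bystander: loose jar 54 mm in diameter, 60 mm high, standing on the bench. Origin: centre of its underside.
Mind the look-alikes: they are no part of the job. Leave any orange look-alike of the stored_reel alone. Leave any red look-alike of the reel alone.

How it is judged:
By the outcome, as a careful person would: the job done as asked, in the order asked, and still so for the second after the job is handed in, with the robot touching nothing.
It also fails if it takes over 61 s, if anything falls off the work surface, if the arm or the gripper's body presses on something with over 40 N, if the wrist force passes 120 N, or if a joint passes its speed limit or range.

ROBOT

A 6-joint arm with a two-finger parallel gripper is mounted at the origin on the work surface. World frame = base frame: x ahead of the robot, y to its left, z up, the work surface at z = 0. Lengths are in mm, angles in degrees, forces in N, time in s.
With the tool pointing down it reaches from about 225 to 725 mm from the base axis. Payload 3.1 kg.
Tool frame: the origin (TCP) lies at the very end of the fingers, on their centre line; the grasp point (between the pads) lies behind it (manip.tcp_to_grasp is the z of the grasp point in the tool frame, in mm); z points along the fingers, y is the line along which they close (so a half turn about z gives the same grasp; the last joint's range is limited). The gripper opens to 85 mm and grips with 20 to 120 N. Pads are 22 mm wide; open, the fingers measure 114 mm over their backs; the gripper's body (76 mm by 85 mm) begins 54 mm behind the grasp point. The pads swing forward as they close: fully open they stand 13 mm farther back than shut.
Start: joints at [-75.046, 2.75, 5.684, 92.934, 0, 82.678], TCP at [199.001, -485.815, 231.312] pointing down, gripper open.
Joint ranges: [-166.93, 166.93], [-56.73, 111.36], [-69.38, 81.34], [-121.58, 131.49], [-85.45, 84.26], [-180, 180]. Speed limits (degrees/s): [159.86, 159.86, 180, 180, 180, 180].

INTERFACE

Orientations are given as a 3x3 rotation matrix whose columns are the frame's x, y, z axes.
In Python, from plant import manip, cams, order gives the robot as it stands.
- The arm moves only by the tool drive_tool, never from a script. Its argument "steps" is a list of rows, each a list of 7 numbers: the finger opening in mm, from 0 to 85.4, then the shift along the tool's x, y, z in mm, then the turn, a rotation vector about the tool's x, y, z in rad. In form: [[gripper, x, y, z, rx, ry, rz], ...]. A call has 1 to 20 rows; each row is the pose to reach, as a shift and turn from the pose commanded when the call began, along the tool's axes at that moment; what a row does not reach only later rows make up. A row lasts 1/8 s, in which the tool goes at most 62.5 mm and 10.7 degrees, less where a joint would pass 70% of its speed; a pose out of reach is approached as far as the arm can. A call with a gripper value outside its range is refused whole. The fingers move at their own pace and stop on an object; "squeeze" is the grip in N (left out, the last holds). Time passes only in rows, so rows that repeat a pose let the fingers close. It gives the time, the measured TCP pose, the force, the opening and the grip force at its end, in the units of the state.
- manip.get_state(): the state, without advancing time (a new reading comes with each control period).
- cams.grab_frame(name): name is "scene" or "top" or "wrist"; returns a dict with "img" (420x560x3 uint8, red, green, blue), "vfov" (degrees; the focal length in pixels is half the picture's height over the tangent of half this angle, whatever the lens; pixels are square), "cx", "cy" (the principal point, pixels), "rvec" (rotation vector, rad) and "tvec" (3), from world to camera coordinates, as OpenCV has them. Camera axes: x right, y down, z forward; pixel columns grow to the right and rows downward; lengths in mm; the calibration is good to about 2 mm. A picture is of the moment at which its call begins. There is no depth.
- order.job_done(): hands the job in; it is judged then, once.
The state is a dict: "time_s": time; "q": joint angles; "qvel": joint speeds; "tau": joint torques, N m; "ee_pos": TCP position; "tool_rot": TCP orientation; "contact_force": force on the tool from outside, world axes, zero at the start; "torque": the same for the moment, N m; "finger_gap": finger opening in mm; "grasp_force": force on a finger pad.
Only numpy, scipy, OpenCV 4.12 (cv2) and the standard library are available. Lean on these libraries where they do the work, as an engineer would, in place of code of your own. Each camera call takes 0.05 s, during which the arm holds its last target. There are 200 camera calls.

## Working session

There is one attempt and no reset: what is moved stays moved. The work goes in short steps, Python scripts to look and compute and a tool call to move; the robot and the scene stay as the last step left them, time stands still between calls to the robot, and variables do not carry over. Pictures are saved under pics/ and viewed, at most 10 in all, crops included, and the job is handed in when it is done.

Besides the shell and the picture viewer there is one more tool, called after "Request:" by a JSON object that holds its "op" and its "data". drive_tool: Moves the arm, as the interface text tells. Its arguments: {"type":"object","properties":{"steps":{"type":"array"},"squeeze":{"type":"number"}},"required":["steps"]}

```bash
mkdir -p pics; ls; python3 - <<'E'
from plant import manip,cams
import cv2,numpy as np
s=manip.get_state();print(s['time_s'],s['ee_pos'],s['tool_rot'],s['finger_gap'],manip.tcp_to_grasp)
for n in('scene','top','wrist'):
    f=cams.grab_frame(n);cv2.imwrite(f'pics/{n}0.png',f['img'][...,::-1]);np.save(f'pics/{n}0.npy',f,allow_pickle=True)
    R=cv2.Rodrigues(np.array(f['rvec'],float))[0];print(n,f['vfov'],f['cx'],f['cy'],-R.T@np.array(f['tvec']).ravel(),R[2])
E
```

```text
pics
0.0 [ 198.84870756 -485.20256666  230.09279843] [[ 9.25371310e-01  3.79061454e-01 -5.93340123e-04]
 [ 3.79061765e-01 -9.25368397e-01  2.34688353e-03]
 [ 3.40554885e-04 -2.39665124e-03 -9.99997070e-01]] 85.66491452015285 -18.700000000000003
scene 49.99128752163145 281.568111159665 214.03773990667645 [1482.62686737 -149.80495493  922.42099879] [-0.69360282  0.12468334 -0.70948516]
top 50.25746431021289 280.05757374239494 210.55066664814564 [ 425.38762451  -12.41610541 1257.30642992] [ 0.15822844  0.00810628 -0.98736926]
wrist 66.30162168940191 273.91539601276435 206.03718172541366 [ 261.27827891 -460.58521911  372.38625922] [-0.245782   -0.09820763 -0.96433732]
```

View pics/top0.png

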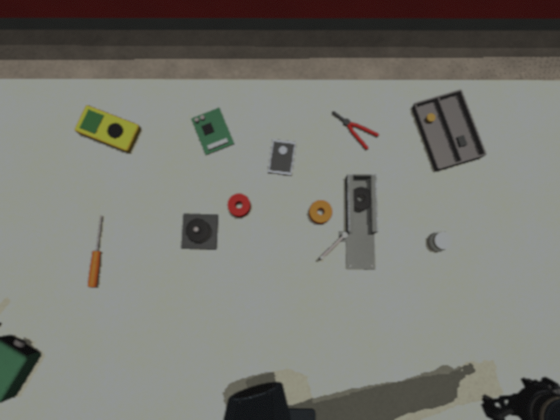

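View pics/scene0.png

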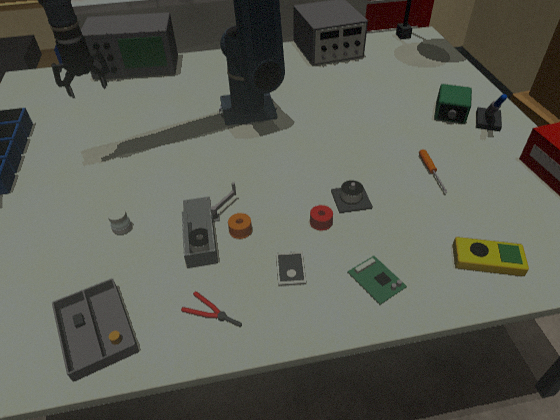

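Top view: the reel on its stand is at (199,231), with a red look-alike at (239,205) and an orange one at (320,211). The rack spans (346–376, 175–268) with its apron towards the robot. The gate bar runs from its pivot near (346,233) to its tip near (319,260). The scene view confirms this layout.

```bash
cat > h.py <<'E'
import numpy as np,cv2
def ray(f,uv):
    F=f['img'].shape[0]/2/np.tan(np.radians(f['vfov']/2));R=cv2.Rodrigues(np.array(f['rvec'],float))[0]
    uv=np.atleast_2d(np.array(uv,float));d=np.c_[(uv[:,0]-f['cx'])/F,(uv[:,1]-f['cy'])/F,np.ones(len(uv))]@R
    return -R.T@np.array(f['tvec'],float).ravel(),d
def onz(f,uv,z):
    o,d=ray(f,uv);return (o+d*((z-o[2])/d[:,2])[:,None])[:,:2]
def tri(fs,uvs):
    A=np.zeros((3,3));b=np.zeros(3);L=[]
    for f,uv in zip(fs,uvs):
        o,d=ray(f,uv);d=d[0]/np.linalg.norm(d);P=np.eye(3)-np.outer(d,d);A+=P;b+=P@o;L.append((o,P))
    p=np.linalg.solve(A,b);return p,[np.linalg.norm(P@(p-o)) for o,P in L]
def load(n): return np.load(f'pics/{n}.npy',allow_pickle=True).item()
def snap(cams,src,n):
    f=cams.grab_frame(src);cv2.imwrite(f'pics/{n}.png',f['img'][...,::-1]);np.save(f'pics/{n}.npy',f,allow_pickle=True);return f
E
python3 - <<'E'
from h import *
t=load('top0');p=lambda *a:print(a[0],onz(t,a[1],a[2]).round(0).tolist())
p('reel',[(199,231)],50);p('rack apron',[(346,268),(374,268)],3);p('rack back',[(347,176),(376,176)],52)
p('gate pivot,tip',[(346,234),(319,260)],40);p('orange',[(320,211)],40);p('red',[(239,205)],40)
E
```

```text
reel [[561.0, 217.0]]
rack apron [[466.0, -186.0], [466.0, -264.0]]
rack back [[716.0, -186.0], [716.0, -266.0]]
gate pivot,tip [[557.0, -183.0], [486.0, -109.0]]
orange [[620.0, -112.0]]
red [[635.0, 111.0]]
```

```bash
cat >> h.py <<'E'
def go(manip,p,yaw):
    s=manip.get_state();R=np.array(s['tool_rot']);c,n=np.cos(np.radians(yaw)),np.sin(np.radians(yaw))
    G=np.array([[c,n,0],[n,-c,0],[0,0,-1]])
    rv=cv2.Rodrigues(R.T@G)[0].ravel()
    print('t',round(s['time_s'],2),'at',s['ee_pos'].round(1),'shift',(R.T@(np.array(p)-s['ee_pos'])).round(1),'rv',rv.round(3),'F',s['contact_force'].round(1),'gap',round(s['finger_gap'],1))
E
python3 -c "
from h import *;from plant import manip
go(manip,(530,-200,170),180)"
```

```text
t 0.15 at [ 198.9 -485.4  230.4] shift [ 414.6 -138.4   60.7] rv [-0.    -0.003 -2.753] F [ 0.1 -0.3 -0.4] gap 85.2
```

Request:
{"op": "drive_tool", "data": {"steps": [[85,415,-138,61,0,0,-2.753],[85,415,-138,61,0,0,-2.753],[85,415,-138,61,0,0,-2.753],[85,415,-138,61,0,0,-2.753],[85,415,-138,61,0,0,-2.753],[85,415,-138,61,0,0,-2.753],[85,415,-138,61,0,0,-2.753],[85,415,-138,61,0,0,-2.753],[85,415,-138,61,0,0,-2.753],[85,415,-138,61,0,0,-2.753],[85,415,-138,61,0,0,-2.753],[85,415,-138,61,0,0,-2.753],[85,415,-138,61,0,0,-2.753],[85,415,-138,61,0,0,-2.753],[85,415,-138,61,0,0,-2.753],[85,415,-138,61,0,0,-2.753],[85,415,-138,61,0,0,-2.753],[85,415,-138,61,0,0,-2.753]]}}

```text
time_s: 2.4
ee_pos: [530.7, -200.8, 170.2]
tool_rot: [[-1.0, 0.001, -0.0], [0.001, 1.0, 0.0], [0.0, 0.0, -1.0]]
contact_force: [-0.0, -0.5, 0.4]
finger_gap: 84.9
grasp_force: 0.0
```

```bash
python3 -c "
from h import *;from plant import manip,cams
snap(cams,'wrist','w1');go(manip,(530,-130,170),180);print(manip.get_state()['q'])"
```

```text
t 2.45 at [ 530.7 -200.8  170.2] shift [ 0.7 70.8  0.2] rv [ 0.    -0.    -0.001] F [-0.1  0.9  0.3] gap 85.4
[-2.74958323e+01  8.76446074e+00  5.21487814e+00  8.64582589e+01
  1.02078278e-03 -2.74621185e+01]
```

View pics/w1.png

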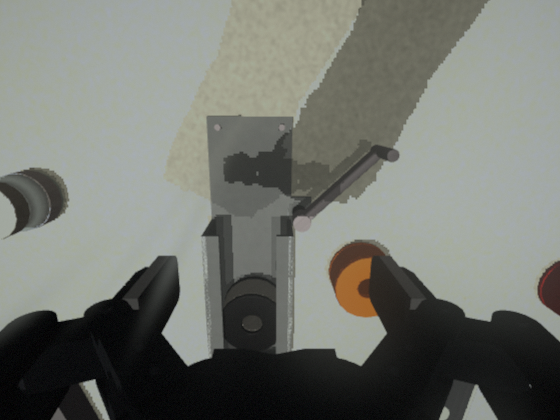

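Wrist view: the apron's near corners are at (207,116) and (293,116), and the channel mouth is at about row 220–235. The stored reel is at (250,322). The gate runs from its pivot (302,224) to the pin top (392,155), and the orange look-alike is at (355,285).

Request:
{"op": "drive_tool", "data": {"steps": [[85,1,36,0,0,0,0],[85,1,71,0,0,0,0],[85,1,71,0,0,0,0],[85,1,71,0,0,0,0]]}}

```text
time_s: 2.95
ee_pos: [529.9, -130.1, 170.4]
tool_rot: [[-1.0, -0.0, 0.0], [-0.0, 1.0, -0.001], [-0.0, -0.001, -1.0]]
contact_force: [-0.3, -0.4, -0.6]
finger_gap: 85.0
grasp_force: 0.0
```

```bash
python3 -c "
from h import *;from plant import manip,cams
snap(cams,'wrist','w2');go(manip,(555,200,170),180)
a,b=[load(n)['img'][...,::-1] for n in('w1','w2')]
c=[cv2.resize(i,None,fx=3,fy=3,interpolation=cv2.INTER_CUBIC) for i in(a[105:245,195:405],b[105:245,120:330])]
cv2.imwrite('pics/c.png',cv2.resize(c[0],(780,520)));cv2.imwrite('pics/c2.png',cv2.resize(c[1],(780,520)))
"
```

```text
t 3.0 at [ 529.8 -130.5  170.4] shift [-2.500e+01  3.305e+02  2.000e-01] rv [-0.001  0.    -0.   ] F [-0.4  0.5 -0.4] gap 85.2
```

View pics/c.png

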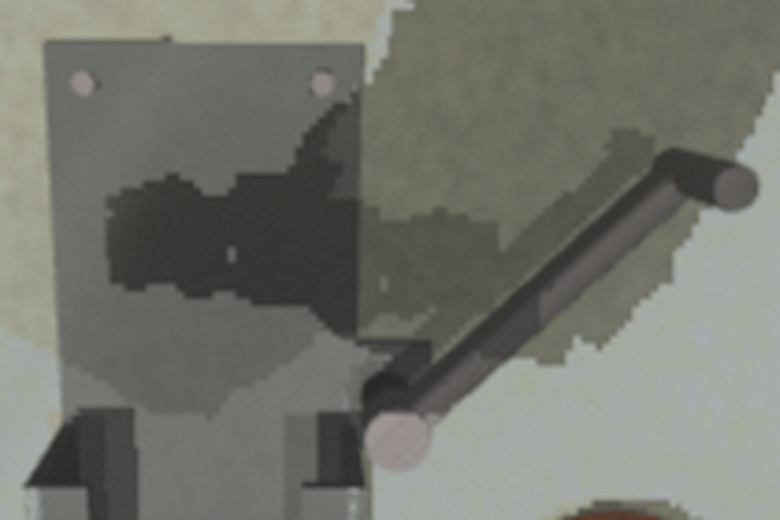

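View pics/c2.png

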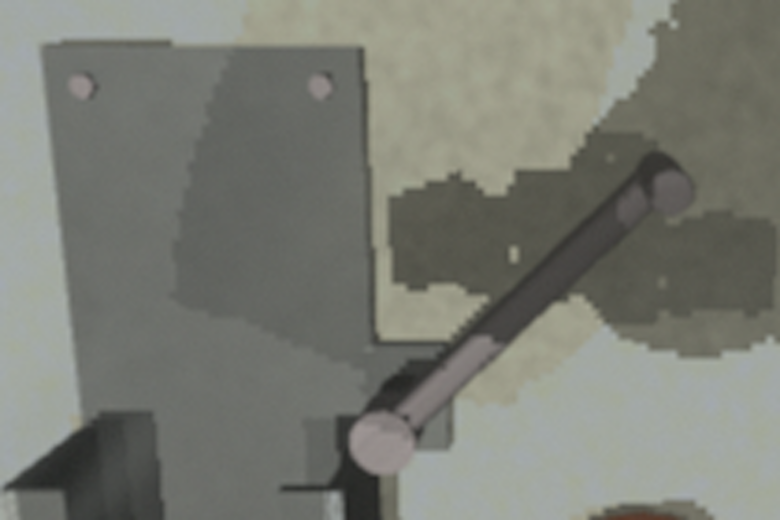

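Both crops show the apron corners, lip front corners, pivot cap and pin top clearly. I can triangulate them.

```bash
python3 - <<'E'
from h import *
a,b=load('w1'),load('w2');k=780/210
P=dict(apL=((45,42),(42,45)),apR=((364,44),(362,47)),boltL=((82,83),(82,86)),boltR=((322,83),(319,86)),lipL=((25,487),(7,490)),lipR=((363,486),(343,490)),piv=((398,440),(382,443)),pin=((735,188),(672,190)))
Z=dict(apL=3,apR=3,boltL=3,boltR=3,lipL=52,lipR=52,pin=67)
for n,(u,v) in P.items():
    u=np.array(u)/k+(195,105);v=np.array(v)/k+(120,105);p,e=tri([a,b],[u,v])
    print(n,p.round(1),np.round(e,1),[onz(f,w,Z.get(n,p[2]))[0].round(1).tolist() for f,w in((a,u),(b,v))])
E
```

```text
apL [ 462.7 -262.9    3. ] [0. 0.] [[462.7, -262.9], [462.7, -262.9]]
apR [ 463.2 -183.3    1.5] [0. 0.] [[463.2, -183.3], [463.2, -183.0]]
boltL [ 472.7 -254.3    2.4] [0. 0.] [[472.6, -254.2], [472.7, -254.0]]
boltR [ 472.6 -193.8    5.3] [0. 0.] [[472.7, -193.8], [472.7, -194.3]]
lipL [ 564.6 -264.7   46.3] [0.1 0.1] [[562.3, -263.4], [562.5, -261.9]]
lipR [ 564.  -184.7   47.6] [0.2 0.2] [[562.2, -184.9], [562.5, -183.8]]
piv [ 554.6 -176.    41. ] [0. 0.] [[554.6, -176.0], [554.7, -176.0]]
pin [ 491.8 -109.8   64.4] [0.2 0.2] [[491.7, -110.8], [491.3, -110.1]]
```

Request:
{"op": "drive_tool", "data": {"steps": [[85,-25,60,0,0,0,0],[85,-25,120,0,0,0,0],[85,-25,180,0,0,0,0],[85,-25,240,0,0,0,0],[85,-25,300,0,0,0,0],[85,-25,330,0,0,0,0],[85,-25,330,0,0,0,0],[85,-25,330,0,0,0,0],[85,-25,330,0,0,0,0]]}}

```text
time_s: 4.12
ee_pos: [555.0, 198.6, 170.2]
tool_rot: [[-1.0, 0.002, -0.0], [0.002, 1.0, -0.0], [0.0, -0.0, -1.0]]
contact_force: [-0.4, -0.4, 0.2]
finger_gap: 85.2
grasp_force: 0.0
```

```bash
python3 -c "
from h import *;from plant import manip,cams
snap(cams,'wrist','w3');go(manip,(525,225,170),180)"
```

```text
t 4.17 at [555.  198.7 170.3] shift [30.1 26.3  0.3] rv [-0.     0.    -0.002] F [-0.4 -0.  -0.8] gap 85.1
```

View pics/w3.png

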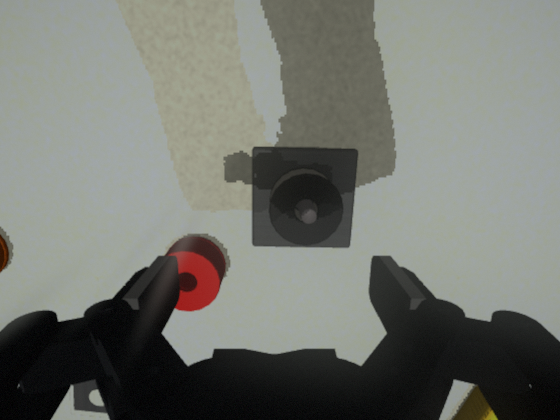

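Wrist view: the stand plate runs from (253,147) to (356,246). The reel's top flange is centred near (306,206) with the spindle tip at (308,211), and the red look-alike is at (200,280). Next I'll take a second view for stereo.

Request:
{"op": "drive_tool", "data": {"steps": [[85,30,46,0,0,0,0],[85,30,46,0,0,0,0],[85,30,46,0,0,0,0],[85,30,46,0,0,0,0]]}}

```text
time_s: 4.68
ee_pos: [525.3, 245.1, 170.3]
tool_rot: [[-1.0, 0.001, 0.0], [0.001, 1.0, -0.0], [-0.0, -0.0, -1.0]]
contact_force: [0.7, -0.4, -0.0]
finger_gap: 85.1
grasp_force: 0.0
```

```bash
python3 - <<'E'
from h import *;from plant import manip,cams
snap(cams,'wrist','w4')
C=[]
for n in('w3','w4'):
    f=load(n);r=f['img'];o=onz(f,[(306,206)] if n=='w3' else [(0,0)],50)[0]
    if n=='w3': X=np.array([o[0],o[1],50]);
    R=cv2.Rodrigues(np.array(f['rvec'],float))[0];c=R@X+np.array(f['tvec']).ravel();F=210/np.tan(np.radians(f['vfov']/2))
    u=np.array([f['cx']+F*c[0]/c[2],f['cy']+F*c[1]/c[2]]);print(n,X.round(0),u.round(0));C.append(u)
ims=[]
for n,u in zip(('w3','w4'),C):
    x,y=(u-65).astype(int);print(x,y);ims.append(cv2.resize(load(n)['img'][y:y+130,x:x+130,::-1],(400,400),interpolation=cv2.INTER_CUBIC))
cv2.imwrite('pics/d.png',np.clip(np.hstack(ims).astype(float)*1.8,0,255))
E
```

```text
w3 [560. 225.  50.] [306. 206.]
w4 [560. 225.  50.] [252. 239.]
241 140
186 173[ WARN:0@1.033] global loadsave.cpp:1063 imwrite_ Unsupported depth image for selected encoder is fallbacked to CV_8U.
```

View pics/d.png

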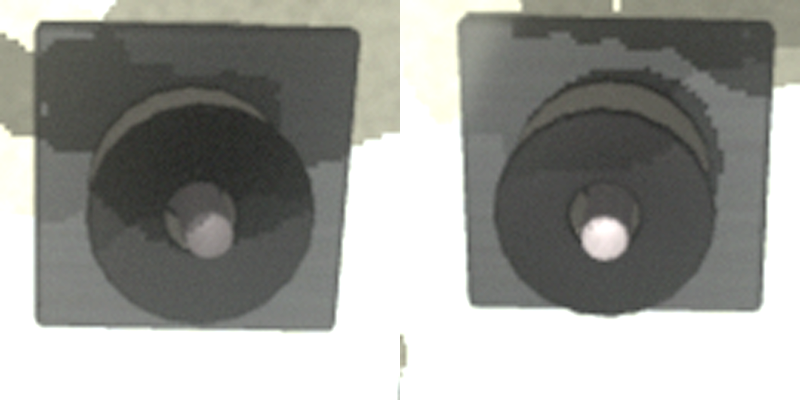

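Both crops show the flange circle: centre (200,213) in the left and (605,212) in the right. The spindle tip is at (210,236) and (604,239), and the plate corners are clear.

```bash
python3 - <<'E'
from h import *;from plant import manip
a,b=load('w3'),load('w4');k=400/130
P=dict(top=((200.5,213),(605,211.5)),spin=((210,236),(604,239)),TL=((37,22),(459,15)),TR=((360,30),(774,22)),BR=((334,330),(762,310)),BL=((36,325),(469,306)))
for n,(u,v) in P.items():
    u=np.array(u)/k+(241,140);v=(np.array(v)-(400,0))/k+(186,173);print(n,*[np.round(x,1) for x in tri([a,b],[u,v])])
go(manip,(562,223,170),180)
E
```

```text
top [564.1 225.8  47.2] [0. 0.]
spin [565.5 226.7  64.1] [0.1 0.1]
TL [514.9 178.5   5.8] [0.3 0.3]
TR [517.5 277.6   5.2] [0.4 0.4]
BR [617.  275.8   5.2] [0.1 0.1]
BL [613.3 176.6   9.3] [0.1 0.1]
t 4.72 at [525.2 245.2 170.3] shift [-36.8 -22.1   0.3] rv [-0.     0.    -0.001] F [ 0.3  0.3 -0.1] gap 85.0
```

Request:
{"op": "drive_tool", "data": {"steps": [[85,-40,-19,0,0,0,0],[85,-40,-19,0,0,0,0],[85,-40,-19,40,0,0,0],[85,-40,-19,80,0,0,0],[85,-40,-19,110,0,0,0],[85,-40,-19,135,0,0,0],[85,-40,-19,152,0,0,0],[85,-40,-19,152,0,0,0],[85,-40,-19,152,0,0,0]]}}

```text
time_s: 5.85
ee_pos: [565.5, 227.4, 19.6]
tool_rot: [[-1.0, -0.0, 0.002], [-0.0, 1.0, 0.001], [-0.002, 0.001, -1.0]]
contact_force: [-0.0, 0.3, 0.2]
finger_gap: 84.7
grasp_force: 0.0
```

Request:
{"op": "drive_tool", "data": {"steps": [[70,0,0,0,0,0,0],[65,0,0,0,0,0,0],[58,0,0,0,0,0,0],[50,0,0,0,0,0,0],[50,0,0,0,0,0,0],[50,0,0,0,0,0,0],[50,0,0,0,0,0,0],[50,0,0,0,0,0,0]], "squeeze": 40}}

```text
time_s: 6.85
ee_pos: [565.8, 227.3, 19.8]
tool_rot: [[-1.0, -0.0, 0.003], [-0.0, 1.0, 0.0], [-0.003, 0.0, -1.0]]
contact_force: [-0.1, -0.9, 5.4]
finger_gap: 62.1
grasp_force: 46.0
```

Request:
{"op": "drive_tool", "data": {"steps": [[50,0,0,-5,0,0,0],[50,0,0,-15,0,0,0],[50,0,0,-30,0,0,0],[50,0,0,-50,0,0,0],[50,0,0,-70,0,0,0],[50,0,0,-90,0,0,0],[50,0,0,-110,0,0,0],[50,0,0,-110,0,0,0],[50,0,0,-110,0,0,0]]}}

```text
time_s: 7.98
ee_pos: [564.3, 227.2, 127.9]
tool_rot: [[-1.0, -0.0, -0.001], [-0.0, 1.0, -0.0], [0.001, -0.0, -1.0]]
contact_force: [-0.1, 0.1, -2.8]
finger_gap: 62.1
grasp_force: 45.3
```

```bash
python3 -c "
from h import *;from plant import manip
go(manip,(513,-223.3,130),180);s=manip.get_state();print(s['grasp_force'])"
```

```text
t 7.97 at [564.3 227.2 127.9] shift [  51.4 -450.5   -2. ] rv [-0.    -0.001  0.   ] F [-0.1  0.1 -2.8] gap 62.1
45.33832303248346
```

Request:
{"op": "drive_tool", "data": {"steps": [[50,2,-20,0,0,0,0],[50,6,-55,0,0,0,0],[50,11,-100,0,0,0,0],[50,17,-150,0,0,0,0],[50,23,-200,0,0,0,0],[50,29,-250,0,0,0,0],[50,35,-300,0,0,0,0],[50,40,-350,0,0,0,0],[50,46,-395,0,0,0,0],[50,49,-430,0,0,0,0],[50,51,-450,0,0,0,0],[50,51,-450,0,0,0,0],[50,51,-450,0,0,0,0],[50,51,-450,0,0,0,0]]}}

```text
time_s: 9.72
ee_pos: [513.9, -221.5, 128.3]
tool_rot: [[-1.0, -0.002, -0.0], [-0.002, 1.0, 0.001], [0.0, 0.001, -1.0]]
contact_force: [0.7, 0.0, -1.9]
finger_gap: 61.5
grasp_force: 45.2
```

```bash
python3 - <<'E'
from h import *;from plant import manip,cams
f=snap(cams,'wrist','w5');snap(cams,'scene','s5')
go(manip,(513,-223.3,20),180)
s=load('s5')['img'];a=cv2.resize(s[165:285,150:290],(490,420),interpolation=cv2.INTER_CUBIC)
cv2.imwrite('pics/e.png',np.hstack([cv2.resize(f['img'],(310,420)),a])[...,::-1])
E
```

```text
t 9.82 at [ 514.  -221.7  128.4] shift [  1.   -1.6 108.4] rv [0.    0.    0.002] F [ 0.4  0.3 -2.3] gap 61.9
```

View pics/e.png

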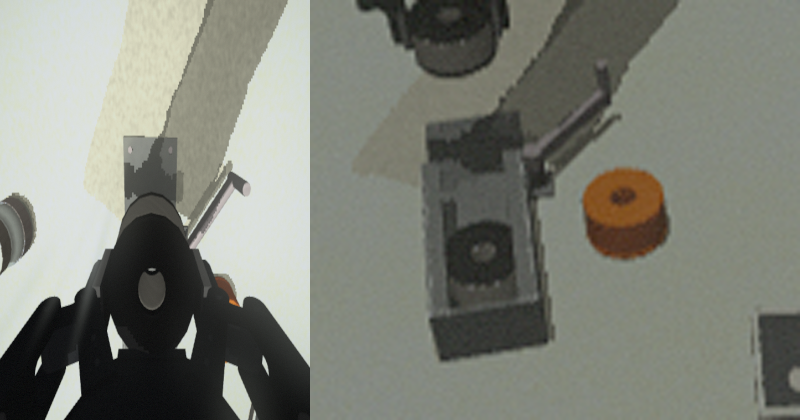

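The picture shows the reel held level between the pads, above the apron. Lowering it now.

Request:
{"op": "drive_tool", "data": {"steps": [[50,1,-2,20,0,0,0],[50,1,-2,50,0,0,0],[50,1,-2,80,0,0,0],[50,1,-2,100,0,0,0],[50,1,-2,108,0,0,0],[50,1,-2,112,0,0,0],[50,1,-2,114,0,0,0],[50,1,-2,114,0,0,0],[50,1,-2,114,0,0,0]]}}

```text
time_s: 10.95
ee_pos: [513.2, -225.1, 15.1]
tool_rot: [[-1.0, -0.0, 0.001], [-0.0, 1.0, -0.001], [-0.001, -0.001, -1.0]]
contact_force: [0.0, 0.2, -2.5]
finger_gap: 61.8
grasp_force: 45.2
```

Request:
{"op": "drive_tool", "data": {"steps": [[50,0,1,0.7,0,0,0],[50,0,1,1.4,0,0,0],[50,0,1,2,0,0,0],[50,0,1,2,0,0,0]]}}

```text
time_s: 11.45
ee_pos: [512.8, -223.8, 12.9]
tool_rot: [[-1.0, -0.0, 0.0], [-0.0, 1.0, -0.0], [-0.0, -0.0, -1.0]]
contact_force: [-1.7, 1.5, 1.5]
finger_gap: 61.5
grasp_force: 45.6
```

Request:
{"op": "drive_tool", "data": {"steps": [[62,0,0,0.5,0,0,0],[66,0,0,0.5,0,0,0],[72,0,0,0.5,0,0,0],[80,0,0,0.5,0,0,0],[85,0,0,0.5,0,0,0],[85,0,0,0.5,0,0,0],[85,0,0,-10,0,0,0],[85,0,0,-40,0,0,0],[85,0,0,-80,0,0,0],[85,0,0,-100,0,0,0],[85,0,0,-100,0,0,0]]}}

```text
time_s: 12.82
ee_pos: [514.6, -224.9, 115.6]
tool_rot: [[-1.0, -0.0, 0.005], [-0.0, 1.0, -0.003], [-0.005, -0.003, -1.0]]
contact_force: [0.2, -0.0, 0.1]
finger_gap: 84.7
grasp_force: 0.0
```

```bash
python3 - <<'E'
from h import *;from plant import manip,cams
t=snap(cams,'top','t6');w=snap(cams,'wrist','w6')
go(manip,(440,-223.3,110),180);go(manip,(440,-223.3,14),180)
cv2.imwrite('pics/g.png',w['img'][...,::-1])
E
```

```text
t 12.93 at [ 512.6 -223.7  112.1] shift [72.6  0.5  2.1] rv [ 0. -0.  0.] F [-0.3 -0.4 -1.1] gap 85.2
t 12.93 at [ 512.6 -223.7  112.1] shift [72.6  0.4 98.1] rv [ 0. -0.  0.] F [-0.3 -0.4 -1.1] gap 85.2
```

View pics/g.png

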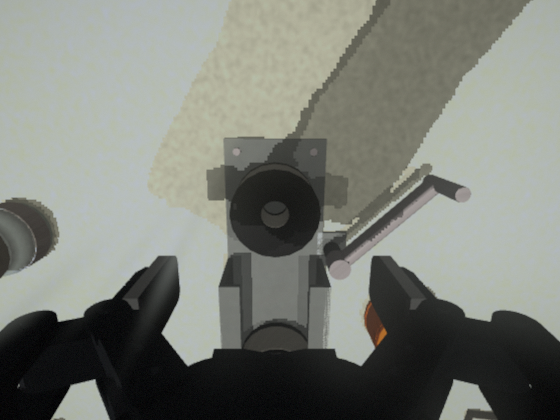

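The reel stands flat and centred on the apron, with its top at (275,210). Closing the fingers and going behind it.

Request:
{"op": "drive_tool", "data": {"steps": [[60,36,0,0,0,0,0],[30,73,0,0,0,0,0],[0,73,0,0,0,0,0],[0,73,0,0,0,0,0],[0,73,0,40,0,0,0],[0,73,0,75,0,0,0],[0,73,0,98,0,0,0],[0,73,0,98,0,0,0],[0,73,0,98,0,0,0]]}}

```text
time_s: 14.05
ee_pos: [440.9, -224.2, 15.1]
tool_rot: [[-1.0, -0.001, 0.001], [-0.001, 1.0, -0.001], [-0.001, -0.001, -1.0]]
contact_force: [1.0, 0.9, -0.4]
finger_gap: 0.0
grasp_force: 0.0
```

```bash
python3 -c "
from h import *;from plant import manip
go(manip,(560,-223.3,14),180)"
```

```text
t 14.05 at [ 440.9 -224.2   15.1] shift [-119.1    0.8    1.3] rv [-0.001  0.001  0.001] F [ 1.   0.9 -0.4] gap 0.0
```

Request:
{"op": "drive_tool", "data": {"steps": [[0,-10,0.7,0,0,0,0],[0,-22,0.7,0,0,0,0],[0,-28,0.7,0,0,0,0],[0,-34,0.7,0,0,0,0],[0,-41,0.7,0,0,0,0],[0,-48,0.7,0,0,0,0],[0,-55,0.7,0,0,0,0],[0,-62,0.7,0,0,0,0],[0,-69,0.7,0,0,0,0],[0,-76,0.7,0,0,0,0],[0,-83,0.7,0,0,0,0],[0,-90,0.7,0,0,0,0],[0,-97,0.7,0,0,0,0],[0,-104,0.7,0,0,0,0],[0,-110,0.7,0,0,0,0],[0,-115,0.7,0,0,0,0],[0,-119,0.7,0,0,0,0],[0,-119,0.7,0,0,0,0]]}}

```text
time_s: 16.3
ee_pos: [559.3, -223.1, 14.3]
tool_rot: [[-1.0, -0.0, 0.001], [-0.0, 1.0, -0.0], [-0.001, -0.0, -1.0]]
contact_force: [-0.4, 0.1, 0.2]
finger_gap: -0.1
grasp_force: 0.4
```

Request:
{"op": "drive_tool", "data": {"steps": [[0,-3,0,0,0,0,0],[0,-6,0,0,0,0,0],[0,-9,0,0,0,0,0],[0,-12,0,0,0,0,0],[0,-14,0,0,0,0,0],[0,-14,0,0,0,0,0]]}}

```text
time_s: 17.05
ee_pos: [573.2, -223.1, 14.3]
tool_rot: [[-1.0, -0.0, 0.001], [-0.0, 1.0, 0.0], [-0.001, 0.0, -1.0]]
contact_force: [-1.7, -0.2, 0.4]
finger_gap: -0.1
grasp_force: 0.7
```

Request:
{"op": "drive_tool", "data": {"steps": [[0,-1.5,0,0,0,0,0],[0,-3,0,0,0,0,0],[0,-4.5,0,0,0,0,0],[0,-6,0,0,0,0,0],[0,-6,0,0,0,0,0]]}}

```text
time_s: 17.68
ee_pos: [578.2, -223.1, 14.3]
tool_rot: [[-1.0, -0.0, -0.001], [-0.0, 1.0, 0.0], [0.001, 0.0, -1.0]]
contact_force: [-3.5, 0.4, 2.3]
finger_gap: 0.3
grasp_force: 2.3
```

Request:
{"op": "drive_tool", "data": {"steps": [[0,-1,0,0,0,0,0],[0,-2,0,0,0,0,0],[0,-2,0,0,0,0,0]]}}

```text
time_s: 18.05
ee_pos: [578.3, -223.1, 14.3]
tool_rot: [[-1.0, 0.0, -0.005], [0.0, 1.0, -0.0], [0.005, -0.0, -1.0]]
contact_force: [-8.8, -0.4, 5.1]
finger_gap: -0.0
grasp_force: 4.5
```

Request:
{"op": "drive_tool", "data": {"steps": [[0,-1,0,0,0,0,0],[0,-2,0,0,0,0,0],[0,-2,0,0,0,0,0],[0,-2,0,0,0,0,0]]}}

```text
time_s: 18.55
ee_pos: [578.3, -223.1, 14.3]
tool_rot: [[-1.0, 0.001, -0.009], [0.001, 1.0, -0.0], [0.009, -0.0, -1.0]]
contact_force: [-13.8, 0.1, 8.3]
finger_gap: -0.1
grasp_force: 6.7
```

The reels are tight against the stop: 14 N of push gave no movement. Backing off, rising, and checking with a picture before the gate.

Request:
{"op": "drive_tool", "data": {"steps": [[0,6,0,0,0,0,0],[0,16,0,0,0,0,0],[0,26,0,0,0,0,0],[0,30,0,0,0,0,0],[0,36,0,-40,0,0,0],[0,40,0,-90,0,0,0],[0,44,50,-100,0,0,0],[0,44,100,-100,0,0,0],[0,44,115,-100,0,0,0],[0,44,115,-100,0,0,0],[0,44,115,-100,0,0,0]]}}

```text
time_s: 19.92
ee_pos: [538.8, -109.2, 114.0]
tool_rot: [[-1.0, 0.001, -0.0], [0.001, 1.0, -0.001], [0.0, -0.001, -1.0]]
contact_force: [0.8, -1.1, -0.7]
finger_gap: -0.1
grasp_force: 0.0
```

```bash
python3 - <<'E'
from h import *;from plant import manip,cams
w=snap(cams,'wrist','w7');s=snap(cams,'scene','s7')
go(manip,(533,-108,20),180)
cv2.imwrite('pics/i.png',np.hstack([cv2.resize(w['img'][:,100:480],(380,420)),cv2.resize(s['img'][170:270,160:260],(420,420),interpolation=cv2.INTER_CUBIC)])[...,::-1])
piv=np.array([554.6,-176])
for th in [133.6]+list(range(138,271,8))+[270]:
    a=np.radians(th);c,n=np.cos(a),np.sin(a);d=4+11*abs(n)+14*abs(c)
    p=piv+60*np.array([c,n])+d*np.array([n,-c]);q=p-(533,-108);print(th,p.round(0),'tool',(-q[0]).round(0),q[1].round(0))
E
```

```text
t 20.02 at [ 538.7 -109.4  114. ] shift [ 5.7  1.4 94. ] rv [-0.    -0.    -0.002] F [ 0.8 -0.1  0.3] gap 0.3
133.6 [ 529. -118.] tool 4.0 -10.0
138 [ 525. -120.] tool 8.0 -12.0
146 [ 517. -124.] tool 16.0 -16.0
154 [ 510. -130.] tool 23.0 -22.0
162 [ 504. -138.] tool 29.0 -30.0
170 [ 499. -146.] tool 34.0 -38.0
178 [ 495. -156.] tool 38.0 -48.0
186 [ 493. -163.] tool 40.0 -55.0
194 [ 491. -171.] tool 42.0 -63.0
202 [ 491. -179.] tool 42.0 -71.0
210 [ 492. -187.] tool 41.0 -79.0
218 [ 494. -196.] tool 39.0 -88.0
226 [ 497. -204.] tool 36.0 -96.0
234 [ 502. -212.] tool 31.0 -104.0
242 [ 509. -219.] tool 24.0 -111.0
250 [ 516. -226.] tool 17.0 -118.0
258 [ 525. -231.] tool 8.0 -123.0
266 [ 535. -235.] tool -2.0 -127.0
270 [ 540. -236.] tool -7.0 -128.0
```

View pics/i.png

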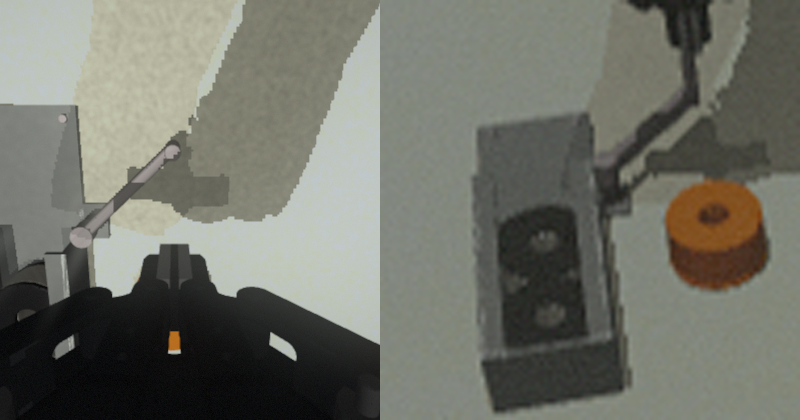

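The picture shows both reels in the channel against each other at the back. The gate is still open and the closed fingers are clear of the bar. Descending beside the bar.

Request:
{"op": "drive_tool", "data": {"steps": [[0,3,1,40,0,0,0],[0,5,1,75,0,0,0],[0,5,1,94,0,0,0],[0,5,1,94,0,0,0],[0,5,1,94,0,0,0]]}}

```text
time_s: 20.65
ee_pos: [534.4, -108.0, 21.2]
tool_rot: [[-1.0, 0.001, 0.001], [0.001, 1.0, -0.001], [-0.001, -0.001, -1.0]]
contact_force: [0.0, -0.3, 0.4]
finger_gap: 0.2
grasp_force: 0.0
```

Request:
{"op": "drive_tool", "data": {"steps": [[0,2,-5,0,0,0,0],[0,4,-10,0,0,0,0],[0,8,-12,0,0,0,0],[0,16,-16,0,0,0,0],[0,23,-22,0,0,0,0],[0,29,-30,0,0,0,0],[0,34,-38,0,0,0,0],[0,38,-48,0,0,0,0],[0,40,-55,0,0,0,0],[0,42,-63,0,0,0,0],[0,42,-71,0,0,0,0],[0,41,-79,0,0,0,0],[0,39,-88,0,0,0,0],[0,36,-96,0,0,0,0],[0,31,-104,0,0,0,0],[0,24,-111,0,0,0,0],[0,17,-118,0,0,0,0],[0,8,-123,0,0,0,0],[0,2,-126,0,0,0,0],[0,2,-126,0,0,0,0]]}}

```text
time_s: 23.15
ee_pos: [532.7, -234.2, 20.8]
tool_rot: [[-1.0, -0.0, 0.001], [-0.0, 1.0, -0.002], [-0.001, -0.002, -1.0]]
contact_force: [-0.9, -0.0, 3.2]
finger_gap: -0.2
grasp_force: 0.0
```

Request:
{"op": "drive_tool", "data": {"steps": [[0,-3,-1,0,0,0,0],[0,-6,-2,0,0,0,0],[0,-9,-2,0,0,0,0],[0,-9,-2,0,0,0,0]]}}

```text
time_s: 23.65
ee_pos: [539.1, -235.4, 21.4]
tool_rot: [[-1.0, 0.0, -0.004], [0.0, 1.0, -0.001], [0.004, -0.001, -1.0]]
contact_force: [-6.6, 0.9, 9.4]
finger_gap: -0.2
grasp_force: 2.2
```

Request:
{"op": "drive_tool", "data": {"steps": [[0,-2,0,0,0,0,0],[0,-4,0,0,0,0,0],[0,-4,0,0,0,0,0],[0,-4,0,0,0,0,0]]}}

```text
time_s: 24.15
ee_pos: [539.2, -235.4, 21.3]
tool_rot: [[-1.0, 0.001, -0.011], [0.001, 1.0, -0.001], [0.011, -0.001, -1.0]]
contact_force: [-14.5, 1.2, 14.9]
finger_gap: 0.1
grasp_force: 7.4
```

Request:
{"op": "drive_tool", "data": {"steps": [[0,4,0,0,0,0,0],[0,10,0,0,0,0,0],[0,25,0,0,0,0,0],[0,50,0,0,0,0,0],[0,90,0,-20,0,0,0],[0,120,0,-80,0,0,0],[0,140,0,-120,0,0,0],[0,140,0,-120,0,0,0],[0,140,0,-120,0,0,0]]}}

```text
time_s: 25.28
ee_pos: [404.5, -235.1, 139.5]
tool_rot: [[-1.0, 0.0, -0.001], [0.0, 1.0, 0.0], [0.001, 0.0, -1.0]]
contact_force: [-0.5, -0.0, -0.7]
finger_gap: 0.3
grasp_force: 0.0
```

```bash
python3 - <<'E'
from h import *;from plant import manip,cams
w=snap(cams,'top','t8');s=snap(cams,'scene','s8')
cv2.imwrite('pics/k.png',np.hstack([cv2.resize(w['img'][160:280,300:400],(350,420),interpolation=cv2.INTER_CUBIC),cv2.resize(s['img'][170:270,160:260],(420,420),interpolation=cv2.INTER_CUBIC)])[...,::-1])
E
```

```text
(no output)
```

View pics/k.png

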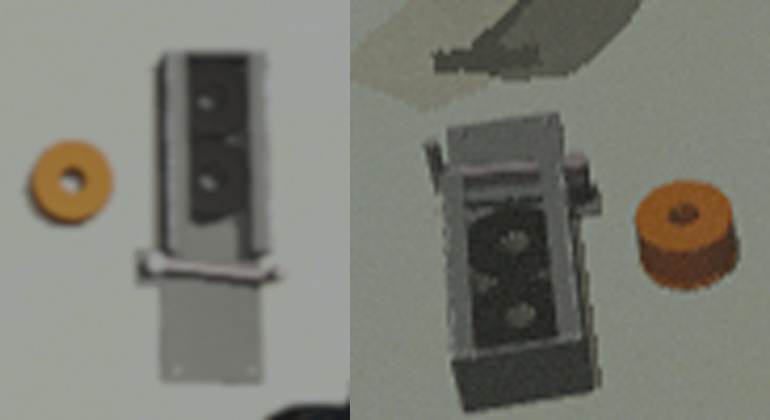

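The gate appears shut and both reels are home. I'll check the gate angle numerically, without another picture.

```bash
python3 - <<'E'
from h import *
f=load('t8');im=f['img'].astype(int);F=210/np.tan(np.radians(f['vfov']/2))
R=cv2.Rodrigues(np.array(f['rvec'],float))[0];t=np.array(f['tvec'],float).ravel()
def pr(p): c=R@np.array(p,float)+t;return np.array([f['cx']+F*c[0]/c[2],f['cy']+F*c[1]/c[2]])
print('shut: piv',pr((554.6,-176,40)),'r80',pr((554.6,-256,40)),'pin',pr((554.6,-267,67)),'6deg short r80',pr((546,-256,40)),'lips',pr((562.7,-183,52)),pr((562.7,-263,52)))
P=[]
for u in range(347,378,2):
    col=im[228:246,u].sum(1);w=np.clip(col-np.median(col)-20,0,None);P.append((u,(w*np.arange(228,246)).sum()/max(w.sum(),1),w.max()))
P=np.array(P);print(P.round(1).tolist());q=P[P[:,2]>60];xy=onz(f,q[:,:2],40);m=np.polyfit(xy[:,1],xy[:,0],1);print(m,np.degrees(np.arctan(m[0])))
E
```

```text
shut: piv [343.54097572 234.7369347 ] r80 [372.92218441 234.90699286] pin [379.05638151 233.8720096 ] 6deg short r80 [373.00508808 238.05284657] lips [346.67514004 231.30230909] [376.31603647 231.47201946]
[[347.0, 234.8, 81.0], [349.0, 235.1, 46.5], [351.0, 235.4, 47.5], [353.0, 235.5, 50.0], [355.0, 235.5, 41.5], [357.0, 235.6, 47.0], [359.0, 236.1, 48.0], [361.0, 236.4, 46.5], [363.0, 236.5, 45.0], [365.0, 236.5, 41.0], [367.0, 238.2, 91.0], [369.0, 239.6, 130.5], [371.0, 239.4, 130.5], [373.0, 238.4, 66.5], [375.0, 239.8, 74.5], [377.0, 240.4, 34.5]]
[1.69415289e-01 5.85628236e+02] 9.615481671638031
```

The line fit suggests the bar rebounded about 5° when released. I'll touch it again, gently, and retreat slowly.

Request:
{"op": "drive_tool", "data": {"steps": [[0,-50,0,0,0,0,0],[0,-100,0,0,0,0,0],[0,-100,0,50,0,0,0],[0,-100,0,100,0,0,0],[0,-100,0,118,0,0,0],[0,-108,0,118,0,0,0],[0,-118,0,118,0,0,0],[0,-124,0,118,0,0,0],[0,-127,0,118,0,0,0],[0,-127,0,118,0,0,0]]}}

```text
time_s: 26.62
ee_pos: [532.4, -235.4, 23.2]
tool_rot: [[-1.0, -0.0, 0.001], [-0.0, 1.0, -0.001], [-0.001, -0.001, -1.0]]
contact_force: [-0.6, 0.5, -0.1]
finger_gap: 0.4
grasp_force: 0.0
```

Request:
{"op": "drive_tool", "data": {"steps": [[0,-1,0,0,0,0,0],[0,-2,0,0,0,0,0],[0,-2,0,0,0,0,0]]}}

```text
time_s: 27.0
ee_pos: [533.6, -235.1, 22.3]
tool_rot: [[-1.0, -0.0, -0.0], [-0.0, 1.0, -0.0], [0.0, -0.0, -1.0]]
contact_force: [-1.0, -1.2, 0.6]
finger_gap: -0.3
grasp_force: 0.2
```

Request:
{"op": "drive_tool", "data": {"steps": [[0,-1,0,0,0,0,0],[0,-2,0,0,0,0,0],[0,-2,0,0,0,0,0]]}}

```text
time_s: 27.38
ee_pos: [535.8, -235.3, 22.3]
tool_rot: [[-1.0, -0.0, 0.0], [-0.0, 1.0, -0.0], [-0.0, -0.0, -1.0]]
contact_force: [-0.7, -0.1, 0.3]
finger_gap: 0.2
grasp_force: 0.2
```

Request:
{"op": "drive_tool", "data": {"steps": [[0,-1,0,0,0,0,0],[0,-2,0,0,0,0,0],[0,-2,0,0,0,0,0]]}}

```text
time_s: 27.75
ee_pos: [537.9, -235.1, 22.3]
tool_rot: [[-1.0, -0.0, 0.0], [-0.0, 1.0, 0.0], [-0.0, 0.0, -1.0]]
contact_force: [-0.6, -0.0, -0.6]
finger_gap: -0.3
grasp_force: 0.1
```

Request:
{"op": "drive_tool", "data": {"steps": [[0,-0.5,0,0,0,0,0],[0,-1,0,0,0,0,0],[0,-1,0,0,0,0,0],[0,-1,0,0,0,0,0]]}}

```text
time_s: 28.25
ee_pos: [538.8, -235.1, 22.3]
tool_rot: [[-1.0, -0.0, 0.0], [-0.0, 1.0, 0.0], [-0.0, 0.0, -1.0]]
contact_force: [0.3, -0.0, 1.4]
finger_gap: -0.1
grasp_force: 0.2
```

Request:
{"op": "drive_tool", "data": {"steps": [[0,-0.5,0,0,0,0,0],[0,-1,0,0,0,0,0],[0,-1,0,0,0,0,0],[0,-1,0,0,0,0,0]]}}

```text
time_s: 28.75
ee_pos: [539.1, -235.0, 22.3]
tool_rot: [[-1.0, -0.0, -0.001], [-0.0, 1.0, 0.0], [0.001, 0.0, -1.0]]
contact_force: [-3.7, 0.4, 2.2]
finger_gap: 0.0
grasp_force: 1.8
```

Light contact with the end stop. Unloading very slowly, then withdrawing.

Request:
{"op": "drive_tool", "data": {"steps": [[0,0.2,0,0,0,0,0],[0,0.4,0,0,0,0,0],[0,0.6,0,0,0,0,0],[0,0.8,0,0,0,0,0],[0,1,0,0,0,0,0],[0,1.2,0,0,0,0,0],[0,1.4,0,0,0,0,0],[0,1.6,0,0,0,0,0],[0,1.8,0,0,0,0,0],[0,2,0,0,0,0,0],[0,3,0,0,0,0,0],[0,5,0,0,0,0,0],[0,12,0,0,0,0,0],[0,25,0,0,0,0,0],[0,50,0,0,0,0,0],[0,90,0,-20,0,0,0],[0,130,0,-80,0,0,0],[0,135,0,-120,0,0,0],[0,135,0,-120,0,0,0],[0,135,0,-120,0,0,0]]}}

```text
time_s: 31.25
ee_pos: [404.3, -235.1, 142.2]
tool_rot: [[-1.0, 0.0, 0.0], [0.0, 1.0, -0.0], [-0.0, -0.0, -1.0]]
contact_force: [-0.2, -0.7, -0.0]
finger_gap: -0.3
grasp_force: 0.0
```

```bash
python3 - <<'E'
from h import *;from plant import manip,cams
print(manip.get_state()['ee_pos'].round(1))
f=snap(cams,'top','t9');im=f['img'].astype(int);P=[]
for u in range(349,379,2):
    col=im[228:246,u].sum(1);w=np.clip(col-np.median(col)-20,0,None);P.append((u,(w*np.arange(228,246)).sum()/max(w.sum(),1),w.max()))
P=np.array(P);print(P.round(1).tolist())
q=P[P[:,0]<366];xy=onz(f,q[:,:2],40);m=np.polyfit(xy[:,1],xy[:,0],1);print(m,np.degrees(np.arctan(m[0])))
E
```

```text
[ 404.3 -235.1  142.2]
[[349.0, 234.5, 37.0], [351.0, 234.5, 45.5], [353.0, 234.5, 47.0], [355.0, 234.5, 48.5], [357.0, 234.5, 42.0], [359.0, 234.5, 42.5], [361.0, 234.5, 45.5], [363.0, 234.5, 43.0], [365.0, 234.5, 37.0], [367.0, 237.4, 67.5], [369.0, 238.2, 71.5], [371.0, 238.9, 80.0], [373.0, 238.6, 44.5], [375.0, 242.1, 88.5], [377.0, 242.2, 37.0]]
[-4.59644711e-03  5.54466700e+02] -0.2633551655276333
```

The bar now lies straight across the mouth, within 0.3° of fully shut, at the predicted row.

```bash
python3 -c "
from plant import order;print(order.job_done())"
```

```text
the job is handed in; nothing more can be done
None
```

The job is handed in at about 31 s: the reel is tight against the stored reel at the back stop, the gate is fully shut after I re-closed it following a roughly 5° rebound, and no loose things were touched; I viewed 11 pictures, one over the limit of 10.

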